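# Find the dragging turntable and blank it off

## Robot

A 7-joint arm with a two-finger parallel gripper is mounted at the origin on the work surface. World frame = base frame: x ahead of the robot, y to its left, z up, the work surface at z = 0. Lengths are in m, angles in degrees, forces in N, time in s.
With the tool pointing down it reaches from about 0.35 to 0.9 m from the base axis. Payload 19.9 kg.
Tool frame: the origin (TCP) lies at the very end of the fingers, on their centre line; the grasp point (between the pads) lies 19 mm behind it; z points along the fingers, y is the direction in which the jaws open and shut (so a half turn about z gives the same grasp; the last joint's range is limited). The gripper opens to 85 mm and grips with 20 to 120 N. Pads are 22 mm wide; open, the fingers measure 114 mm over their backs; the gripper's body (76 mm by 85 mm) begins 54 mm behind the grasp point. The pads swing forward as they close: fully open they stand 13 mm farther back than shut.
Start: joints at [69.929, 23.915, -0.59, 92.452, 0.269, 63.638, -3.037], TCP at [0.19, -0.595, 0.231] pointing down, gripper open.
Joint ranges: [-161.28, 161.28], [-22.2, 115.67], [-73.04, 71.86], [3.21, 147.25], [-68.34, 248.33], [10.77, 114.83], [-161.83, 161.83]. Speed limits (degrees/s): [108.29, 108.29, 136.94, 136.94, 172.46, 172.46, 172.46].

## Interface

Orientations are given as a 3x3 rotation matrix whose columns are the frame's x, y, z axes.
In Python, from bench import arm, cams, hand_in gives the robot as it stands.
- The arm moves only by the tool drive_tool, never from a script. Its argument "steps" is a list of rows, each an object with "delta_pos": the shift along the world's x, y, z in m, a list of three; "rotation": the turn, a rotation vector about the world's x, y, z in degrees, a list of three; "claw": the finger opening in m, from 0 to 0.0854. A call has 1 to 12 rows; each row shifts and turns the commanded pose from where the row before left it; what a row does not reach is not made up. A row lasts 1/10 s, in which the tool goes at most 50 mm and 8.59 degrees, less where a joint would pass 70% of its speed; a pose out of reach is approached as far as the arm can. A call is refused whole if a number of a shift passes 0.05 or a number of a turn 8.59, either way. A call with a gripper value outside its range is refused whole. The fingers move at their own pace and stop on an object; the grip force is fixed at half the most. Time passes only in rows, so rows that do not move let the fingers close. It gives the time, the measured TCP pose, the force and the opening at its end, in the units of the state.
- arm.get_state(): the state, without advancing time (a new reading comes with each control period).
- cams.read_camera(name): name is "scene" or "top" or "wrist"; returns a dict with "image" (480x640x3 uint8, blue, green, red), "z_map" (480x640 float32, m along the optical axis (not along the pixel's ray), 0 where there is no reading), "K" (3x3 intrinsics, pixels), "R" (3x3) and "t" (3): a world point X has camera coordinates R X + t. Camera axes: x right, y down, z forward; pixel columns grow to the right and rows downward; lengths in m; the calibration is good to about 2 mm. A picture is of the moment at which its call begins.
- hand_in(): hands the job in, once; it reports no verdict.
Trained networks look in the newest picture that a camera, given by its name, has taken for a name from the list of things; names that differ only in an ending like _2 or _b are one class to them, and where a whole thing is asked for, a point or a joint stands for the part that bears it (a point fixed in the world has none). Each returns a list of dicts, best first, with "score" (0 to 1); they miss things now and then, are a little off and sometimes report something else, mostly with a low value. They report only what shows in the picture. A call takes as long as a camera call.
- cams.look_for(camera, query): "position" ([x, y, z] in m, in world coordinates, good to about 4 mm: the middle of the surface that is visible of it).
- cams.cut_out(camera, query): "region" (480x640 bool, what is visible of it).
- cams.spot_point(camera, query): "position" ([x, y, z] in m, in world coordinates, good to about 4 mm: a listed point, or the origin of a listed thing).
The state is a dict: "clock": time; "q": joint angles; "joint_vel": joint speeds; "joint_efforts": joint torques, N m; "tcp_pos": TCP position; "tcp_rot": TCP orientation; "wrist_force": force on the tool from outside, world axes, zero at the start; "torque": the same for the moment, N m; "grip_width": finger opening in m.
Only numpy, scipy, OpenCV 4.12 (cv2) and the standard library are available. Lean on these libraries where they do the work, as an engineer would, in place of code of your own. Each camera call takes 0.05 s, during which the arm holds its last target. There are 200 camera calls.

## Task

One of the four sample turntables has a worn bearing that drags. Starting beside the raised grey end block and working along the row, push each turntable in order round by its post, gently and without clamping the post, by a good quarter turn (no less than 90 degrees), feeling for the one that drags. Then put the white blanking plug gently and fully home, upright, in the centre seat of the dragging turntable and let go, leaving the beaker, pipette and tip box where they are.

Things in the scene. Friction and masses are not known exactly. Their poses are not given: they have to be found in the camera images.
- plug_head (a point): Centre of the head of the white plastic blanking plug (about 80 g), 56 mm above its foot; z runs up. Head 26 mm in diameter, 20 mm tall, at the top; below it a round stem 20 mm in diameter, 46 mm long, tapering to 15 mm over its last 4 mm. It starts upright in its holder, foot 10 mm above the bench, loose in a 24 mm hole.
- holder: The plug's fixed grey holder block, 60 x 60 x 25 mm, on the robot's left; origin at the centre of its underside, straight below the plug.
- plug: The same plug; origin at the centre of its foot.
- unit: Fixed white unit, 115 x 490 mm, its deck 45 mm above the bench, with a row of four like turntables 105 mm apart along its y (the robot's left); origin at bench level below the row's middle. A grey end block, 78 mm high, stands at its left end. Posts start within 30 degrees of facing its front (-x).
- wheel_1: Turntable 1, beside the grey end block: aluminium disc 88 mm in diameter, 30 mm thick, its top 80 mm above the bench; turns either way, no stops, about its vertical z. Origin on that axis at the disc's underside, 50 mm above the bench; x points away from its post. In its middle a blind round seat 23 mm in diameter and 25 mm deep, open upwards.
- wheel_2: Turntable 2, second from the grey end block; made like turntable 1, origin and axes alike. Three of the four run freely: about 0.2 N at the post turns them. One, any of the four, drags: it takes 3 to 5 N at the post and stops at once when let go.
- wheel_3: Turntable 3, third from the grey end block; made like turntable 1, origin and axes alike. 
- wheel_4: Turntable 4, farthest from the grey end block; made like turntable 1, origin and axes alike. 
- wheel_1_post (a point): Centre of the top of turntable 1's upright steel push post: 12 mm in diameter, standing 34 mm up from the disc (from 80 to 114 mm above the bench), 34 mm from the axis.
- wheel_2_post (a point): Centre of the top of turntable 2's upright steel push post: 12 mm in diameter, standing 34 mm up from the disc (from 80 to 114 mm above the bench), 34 mm from the axis.
- wheel_3_post (a point): Centre of the top of turntable 3's upright steel push post: 12 mm in diameter, standing 34 mm up from the disc (from 80 to 114 mm above the bench), 34 mm from the axis.
- wheel_4_post (a point): Centre of the top of turntable 4's upright steel push post: 12 mm in diameter, standing 34 mm up from the disc (from 80 to 114 mm above the bench), 34 mm from the axis.
- beaker_rim (a point): Bystander: glass beaker, 68 mm across and 85 mm tall; this point is the centre of its mouth.
- pipette: Bystander: blue and grey hand pipette lying on the bench beyond the unit, about 290 mm long, 32 mm thick; origin near its middle, at bench height.
- tipbox: Bystander: box of pipette tips beyond the unit, 85 x 120 mm and 60 mm tall; origin at the centre of its underside.

How it is judged:
By the outcome, as a careful person would: the job done as asked, in the order asked, and still so for the second after the job is handed in, with the robot touching nothing.
It also fails if it takes over 70 s, if anything falls off the work surface, if the arm or the gripper's body presses on something with over 40 N, if the wrist force passes 120 N, or if a joint passes its speed limit or range.

## Working session

There is one attempt and no reset: what is moved stays moved. The work goes in short steps, Python scripts to look and compute and a tool call to move; the robot and the scene stay as the last step left them, time stands still between calls to the robot, and variables do not carry over. Pictures are saved under pics/ and viewed, about 8 in all and at most 12, crops included, and the job is handed in when it is done.

Besides the shell and the picture viewer there is one more tool, called after "Call:" as name([rows], argument=value, ...), one row to a line, values as JSON. drive_tool: Moves the arm, as the interface text tells. Its arguments: {"type":"object","properties":{"steps":{"type":"array","items":{"type":"object","properties":{"delta_pos":{"type":"array","items":{"type":"number"}},"rotation":{"type":"array","items":{"type":"number"}},"claw":{"type":"number"}}}}},"required":["steps"]}

```bash
mkdir -p pics; ls; python3 - <<'E'
from bench import arm,cams
import cv2,numpy as np
s=arm.get_state();print(s['clock'],s['tcp_pos'],s['tcp_rot'],s['wrist_force'],s['grip_width'])
for c in ['scene','top']:
    r=cams.read_camera(c);cv2.imwrite(f'pics/{c}0.png',r['image']);print(c,r['K'].tolist(),r['R'].tolist(),r['t'].tolist())
    for q in ['plug_head','holder','unit','wheel_1','wheel_1_post','beaker_rim','pipette','tipbox']:
        for d in cams.spot_point(c,q)[:5]: print(c,q,np.round(d['position'],4),round(d['score'],2))
print(arm.get_state()['clock'])
E
```

```text
pics
0.0 [ 0.18981744 -0.59511773  0.23067084] [[ 9.52695109e-01  3.03927314e-01 -4.66487109e-04]
 [ 3.03927654e-01 -9.52694452e-01  1.12357804e-03]
 [-1.02933626e-04 -1.21220563e-03 -9.99999260e-01]] [-0.21364236  0.21828905 -0.12559176] 0.08548093398761843
scene [[454.4612790530121, 0.0, 316.9559897634458], [0.0, 454.4612790530121, 243.2083002923538], [0.0, 0.0, 1.0]] [[-0.5371692618480813, 0.8432592585776477, 0.019052741237500677], [0.5616150534048494, 0.37442816226592085, -0.7378293048471533], [-0.6293152754499572, -0.3856389167670205, -0.6747183930797377]] [0.3335950122481754, -0.2596306627270599, 1.2968670403473366]
scene plug_head [0.3789 0.2438 0.0673] 0.66
scene plug_head [0.5475 0.0071 0.0476] 0.6
scene holder [ 0.3744  0.2463 -0.0027] 0.92
scene unit [ 0.5565 -0.0483  0.0015] 0.77
scene wheel_1 [ 0.5634 -0.0946  0.0464] 0.83
scene wheel_1 [0.5461 0.0047 0.0466] 0.82
scene wheel_1 [0.5351 0.1114 0.0498] 0.69
scene wheel_1 [ 0.3943 -0.356   0.0795] 0.4
scene wheel_1_post [0.504  0.1102 0.1147] 0.73
scene beaker_rim [ 0.3936 -0.3577  0.081 ] 0.82
scene beaker_rim [ 0.5643 -0.
[... 456 characters left out ...]
048]] [-0.039376507601341426, 0.5973162353463906, 1.1924480062594596]
top plug_head [0.373  0.2476 0.0658] 0.7
top plug_head [0.5035 0.1129 0.114 ] 0.27
top holder [ 0.3732  0.2484 -0.0009] 0.76
top holder [0.5066 0.1114 0.1135] 0.46
top holder [ 0.5534 -0.0447  0.0024] 0.26
top unit [ 0.5502 -0.0431  0.0019] 0.96
top unit [ 0.5362 -0.2053  0.1126] 0.17
top wheel_1 [ 0.554  -0.0985  0.0509] 0.93
top wheel_1 [ 0.5663 -0.2019  0.0476] 0.89
top wheel_1 [0.5341 0.1085 0.0496] 0.73
top wheel_1 [0.5497 0.0062 0.0507] 0.58
top wheel_1_post [0.5031 0.114  0.1127] 0.77
top beaker_rim [ 0.3955 -0.3523  0.081 ] 0.59
top pipette [ 0.7827 -0.1547 -0.0065] 0.7
top tipbox [ 0.7881  0.1975 -0.0017] 0.78
0.9
```

View pics/top0.png

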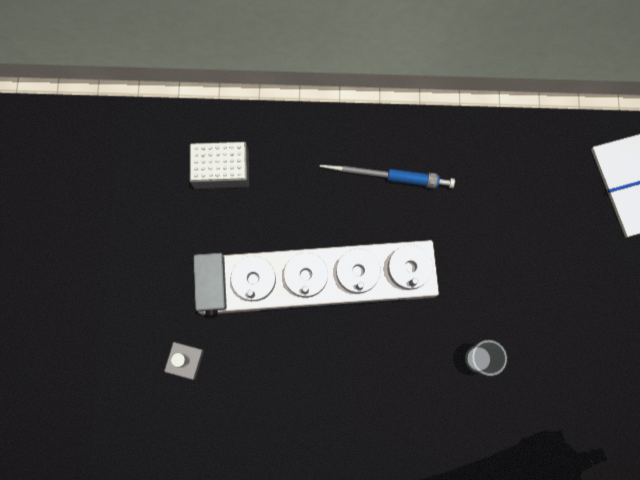

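View pics/scene0.png

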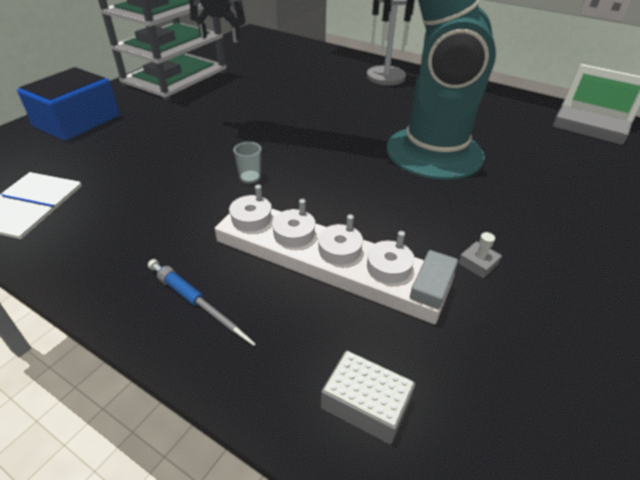

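```bash
cat > h.py <<'E'
from bench import arm,cams
import cv2,numpy as np
def cloud(c):
    r=cams.read_camera(c);z=r['z_map'];v,u=np.mgrid[:480,:640]
    P=np.stack([(u-r['K'][0,2])/r['K'][0,0]*z,(v-r['K'][1,2])/r['K'][1,1]*z,z],-1)
    return r,(P-r['t'])@r['R'],z>0
def st():
    s=arm.get_state();print('t',round(s['clock'],2),'q',np.round(s['q'],1),'p',np.round(s['tcp_pos'],4),'f',np.round(s['wrist_force'],2),'w',round(s['grip_width'],4),'yaw',round(np.degrees(np.arctan2(s['tcp_rot'][1,0],s['tcp_rot'][0,0])),2));return s
E
python3 - <<'E'
from h import *
for c in ['top','scene']:
    r,P,ok=cloud(c)
    for w in [(.535,.11),(.548,.006),(.555,-.098),(.566,-.203)]:
        d=np.hypot(P[...,0]-w[0],P[...,1]-w[1])
        m=ok&(d<.05)&(abs(P[...,2]-.08)<.006)
        pts=P[m][:,:2].astype(np.float32)
        (cx,cy),rad=cv2.minEnclosingCircle(pts)
        # robust: iterate boundary circle via hull fit
        h=cv2.convexHull(pts)[:,0];A=np.c_[2*h,np.ones(len(h))];s=np.linalg.lstsq(A,(h**2).sum(1),rcond=None)[0]
        p=P[ok&(d<.048)&(P[...,2]>.108)&(P[...,2]<.12)]
        print(c,w,'disc',len(pts),np.round([cx,cy,rad],4),'fit',np.round(s[:2],4),'z',np.median(P[m][:,2]).round(4),'post',len(p),p.mean(0).round(4))
    d=np.hypot(P[...,0]-.374,P[...,1]-.247);p=P[ok&(d<.025)&(P[...,2]>.068)]
    print('plug',len(p),p.mean(0).round(4),p.min(0).round(4),p.max(0).round(4))
    for q in ['wheel_1_post','plug_head']:
        for e in cams.look_for(c,q): print(q,np.round(e['position'],4),round(e['score'],2))
E
```

```text
top (0.535, 0.11) disc 1345 [0.5364 0.1106 0.0444] fit [0.5359 0.1107] z 0.08 post 33 [0.502  0.1118 0.113 ]
top (0.548, 0.006) disc 1341 [0.5466 0.0061 0.0442] fit [0.5464 0.0061] z 0.0797 post 31 [0.5124 0.0066 0.1138]
top (0.555, -0.098) disc 1320 [ 0.557  -0.0982  0.0441] fit [ 0.557  -0.0981] z 0.0798 post 31 [ 0.5231 -0.1001  0.1135]
top (0.566, -0.203) disc 1314 [ 0.5678 -0.2021  0.0443] fit [ 0.5672 -0.2023] z 0.0796 post 31 [ 0.5336 -0.2051  0.113 ]
plug 147 [0.373  0.2476 0.0758] [0.3616 0.2353 0.0694] [0.3849 0.2609 0.0818]
wheel_1_post [0.5357 0.1118 0.0802] 0.86
plug_head [0.3714 0.2468 0.0787] 0.6
scene (0.535, 0.11) disc 1178 [0.5391 0.1093 0.0449] fit [0.5393 0.1097] z 0.0806 post 32 [0.5071 0.1116 0.1134]
scene (0.548, 0.006) disc 1057 [0.5498 0.006  0.0451] fit [0.5501 0.0056] z 0.0806 post 34 [0.517  0.0068 0.113 ]
scene (0.555, -0.098) disc 956 [ 0.5604 -0.0993  0.0456] fit [ 0.5603 -0.0989] z 0.0806 post 28 [ 0.5275 -0.0999  0.1129]
scene (0.566, -0.203) disc 868 [ 0.5707 -0.2038  0.0461] fit [ 0.571  -0.2031] z 0.0805 post 29 [ 0.5375 -0.2055  0.1126]
plug 130 [0.3789 0.2477 0.0754] [0.3628 0.2345 0.0681] [0.3902 0.26   0.0794]
wheel_1_post [0.553  0.1088 0.0805] 0.65
plug_head [0.3853 0.2434 0.0655] 0.71
```

Call:
drive_tool([
  {"delta_pos":[0.0158,0.0342,0],"rotation":[0,0,3.9],"claw":0},
  {"delta_pos":[0.0158,0.0342,0],"rotation":[0,0,3.9],"claw":0},
  {"delta_pos":[0.0158,0.0342,0],"rotation":[0,0,3.9],"claw":0},
  {"delta_pos":[0.0158,0.0342,0],"rotation":[0,0,3.9],"claw":0},
  {"delta_pos":[0.0158,0.0342,0],"rotation":[0,0,3.9],"claw":0},
  {"delta_pos":[0.0158,0.0342,0],"rotation":[0,0,3.9],"claw":0},
  {"delta_pos":[0.0158,0.0342,0],"rotation":[0,0,3.9],"claw":0},
  {"delta_pos":[0.0158,0.0342,0],"rotation":[0,0,3.9],"claw":0},
  {"delta_pos":[0.0158,0.0342,0],"rotation":[0,0,3.9],"claw":0},
  {"delta_pos":[0.0158,0.0342,0],"rotation":[0,0,3.9],"claw":0},
])

```text
clock: 2.2
tcp_pos: [0.3483, -0.252, 0.2315]
tcp_rot: [[0.547, 0.837, 0.0], [0.837, -0.547, -0.001], [-0.0, 0.0, -1.0]]
wrist_force: [1.4, -0.1, 0.2]
grip_width: -0.0001
```

Call:
drive_tool([
  {"delta_pos":[0.0158,0.0342,0],"rotation":[0,0,3.9],"claw":0},
  {"delta_pos":[0.0158,0.0342,0],"rotation":[0,0,3.9],"claw":0},
  {"delta_pos":[0.0158,0.0342,0],"rotation":[0,0,3.9],"claw":0},
  {"delta_pos":[0.0158,0.0342,0],"rotation":[0,0,3.9],"claw":0},
  {"delta_pos":[0.0158,0.0342,0],"rotation":[0,0,3.9],"claw":0},
  {"delta_pos":[0.0158,0.0342,0],"rotation":[0,0,3.9],"claw":0},
  {"delta_pos":[0.0158,0.0342,0],"rotation":[0,0,3.9],"claw":0},
  {"delta_pos":[0.0158,0.0342,0],"rotation":[0,0,3.9],"claw":0},
  {"delta_pos":[0.0158,0.0342,0],"rotation":[0,0,3.9],"claw":0},
  {"delta_pos":[0.0158,0.0342,0],"rotation":[0,0,3.9],"claw":0},
  {"delta_pos":[0,0,0],"claw":0},
])

```text
schema error: expected keys delta_pos, rotation, claw
```

```bash
cat > arc.py <<'E'
import sys,numpy as np
from h import st
# cw arc rows: wheel centre, post angle, R=38 lag 26.6+8, 5deg rows
x,y,phi,n=map(float,sys.argv[1:5]);s=st()
a=np.radians(phi+34.6-5*np.arange(n+1));p=np.c_[x+.038*np.cos(a),y+.038*np.sin(a)]
print('start',p[0].round(4),'yaw',phi-90+8,'go',(np.r_[p[0],.09]-s['tcp_pos']).round(4))
print(np.diff(p,axis=0).round(4).tolist())
E
python3 arc.py .5375 .1102 178 23
```

```text
t 2.2 q [ 50.2   4.3 -19.2 118.1   1.7  57.9  -3. ] p [ 0.3483 -0.252   0.2315] f [ 1.44 -0.05  0.22] w -0.0001 yaw 56.85
start [0.5055 0.0897] yaw 96.0 go [ 0.1572  0.3418 -0.1415]
[[-0.0017, 0.0029], [-0.0014, 0.003], [-0.0011, 0.0031], [-0.0009, 0.0032], [-0.0006, 0.0033], [-0.0003, 0.0033], [-0.0, 0.0033], [0.0003, 0.0033], [0.0006, 0.0033], [0.0009, 0.0032], [0.0011, 0.0031], [0.0014, 0.003], [0.0017, 0.0029], [0.0019, 0.0027], [0.0021, 0.0025], [0.0023, 0.0023], [0.0025, 0.0021], [0.0027, 0.0019], [0.0029, 0.0017], [0.003, 0.0014], [0.0031, 0.0011], [0.0032, 0.0009], [0.0033, 0.0006]]
```

Call:
drive_tool([
  {"delta_pos":[0.0157,0.0342,0],"rotation":[0,0,3.9],"claw":0},
  {"delta_pos":[0.0157,0.0342,0],"rotation":[0,0,3.9],"claw":0},
  {"delta_pos":[0.0157,0.0342,0],"rotation":[0,0,3.9],"claw":0},
  {"delta_pos":[0.0157,0.0342,0],"rotation":[0,0,3.9],"claw":0},
  {"delta_pos":[0.0157,0.0342,0],"rotation":[0,0,3.9],"claw":0},
  {"delta_pos":[0.0157,0.0342,0],"rotation":[0,0,3.9],"claw":0},
  {"delta_pos":[0.0157,0.0342,0],"rotation":[0,0,3.9],"claw":0},
  {"delta_pos":[0.0157,0.0342,0],"rotation":[0,0,3.9],"claw":0},
  {"delta_pos":[0.0157,0.0342,0],"rotation":[0,0,3.9],"claw":0},
  {"delta_pos":[0.0157,0.0322,0],"rotation":[0,0,3.9],"claw":0},
  {"delta_pos":[0,0,-0.03],"rotation":[0,0,0],"claw":0},
  {"delta_pos":[0,0,-0.03],"rotation":[0,0,0],"claw":0},
])

```text
clock: 3.4
tcp_pos: [0.5055, 0.0877, 0.1708]
tcp_rot: [[-0.101, 0.995, 0.001], [0.995, 0.101, 0.001], [0.0, 0.002, -1.0]]
wrist_force: [0.1, -1.2, 0.5]
grip_width: -0.0001
```

Call:
drive_tool([
  {"delta_pos":[0,0,-0.03],"rotation":[0,0,0],"claw":0},
  {"delta_pos":[0,0,-0.03],"rotation":[0,0,0],"claw":0},
  {"delta_pos":[0,0,-0.021],"rotation":[0,0,0],"claw":0},
  {"delta_pos":[0,0,0],"rotation":[0,0,0],"claw":0},
])

```text
clock: 3.8
tcp_pos: [0.5036, 0.0864, 0.0881]
tcp_rot: [[-0.099, 0.995, -0.004], [0.995, 0.099, -0.0], [0.0, -0.004, -1.0]]
wrist_force: [-2.0, 0.1, 0.4]
grip_width: 0.0002
```

```bash
python3 - <<'E'
from h import *
st()
r=cams.read_camera('wrist');cv2.imwrite('pics/w1.png',r['image'])
E
```

```text
t 3.8 q [ 15.4  27.7 -34.9 114.1  22.   45.  -26.6] p [0.5036 0.0864 0.0881] f [-1.99  0.15  0.44] w 0.0002 yaw 95.7
```

View pics/w1.png

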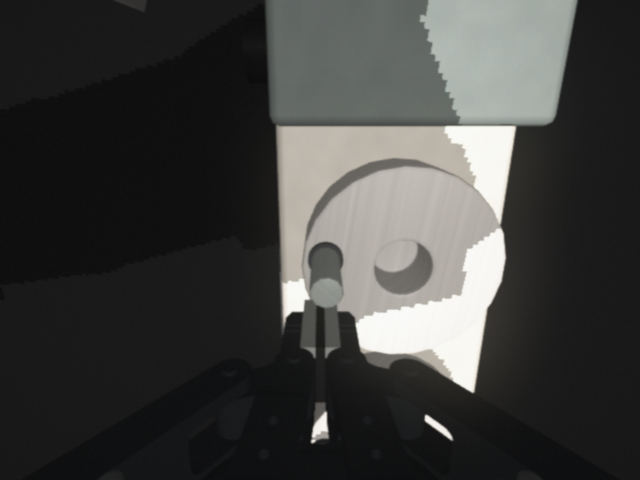

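Call:
drive_tool([
  {"delta_pos":[-0.0017,0.0049,0],"rotation":[0,0,-5],"claw":0},
  {"delta_pos":[-0.0014,0.003,0],"rotation":[0,0,-5],"claw":0},
  {"delta_pos":[-0.0011,0.0031,0],"rotation":[0,0,-5],"claw":0},
  {"delta_pos":[-0.0009,0.0032,0],"rotation":[0,0,-5],"claw":0},
  {"delta_pos":[-0.0006,0.0033,0],"rotation":[0,0,-5],"claw":0},
  {"delta_pos":[-0.0003,0.0033,0],"rotation":[0,0,-5],"claw":0},
  {"delta_pos":[0,0.0033,0],"rotation":[0,0,-5],"claw":0},
  {"delta_pos":[0.0003,0.0033,0],"rotation":[0,0,-5],"claw":0},
  {"delta_pos":[0.0006,0.0033,0],"rotation":[0,0,-5],"claw":0},
])

```text
clock: 4.75
tcp_pos: [0.5007, 0.1177, 0.092]
tcp_rot: [[0.636, 0.771, 0.002], [0.771, -0.636, 0.001], [0.002, 0.001, -1.0]]
wrist_force: [-0.1, 0.1, 0.1]
grip_width: 0.0002
```

Call:
drive_tool([
  {"delta_pos":[0.0009,0.0032,0],"rotation":[0,0,-5],"claw":0},
  {"delta_pos":[0.0011,0.0031,0],"rotation":[0,0,-5],"claw":0},
  {"delta_pos":[0.0014,0.003,0],"rotation":[0,0,-5],"claw":0},
  {"delta_pos":[0.0017,0.0029,0],"rotation":[0,0,-5],"claw":0},
  {"delta_pos":[0.0019,0.0027,0],"rotation":[0,0,-5],"claw":0},
])

```text
clock: 5.25
tcp_pos: [0.5077, 0.1327, 0.0921]
tcp_rot: [[0.903, 0.43, 0.002], [0.43, -0.903, 0.001], [0.002, -0.0, -1.0]]
wrist_force: [-0.2, -0.8, 0.3]
grip_width: 0.0002
```

```bash
python3 - <<'E'
from h import *
st()
r=cams.read_camera('wrist');cv2.imwrite('pics/w2.png',r['image'])
E
```

```text
t 5.25 q [ -2.2  25.5 -19.3 112.8  11.9  43.5 -92.8] p [0.5077 0.1327 0.0921] f [-0.22 -0.83  0.27] w 0.0002 yaw 25.49
```

View pics/w2.png

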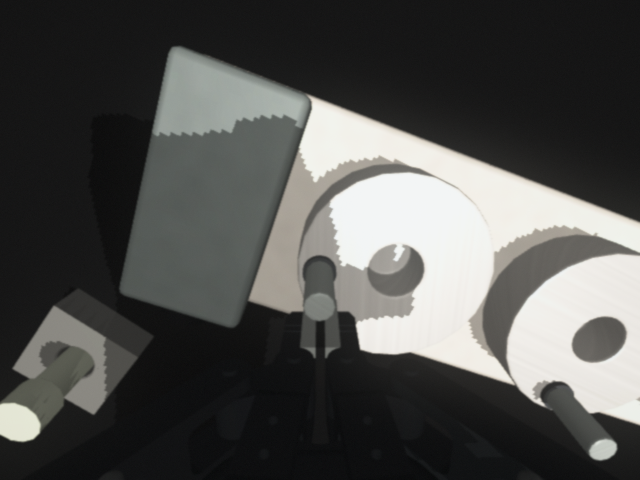

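Call:
drive_tool([
  {"delta_pos":[0.0021,0.0025,0],"rotation":[0,0,-5],"claw":0},
  {"delta_pos":[0.0023,0.0023,0],"rotation":[0,0,-5],"claw":0},
  {"delta_pos":[0.0025,0.0021,0],"rotation":[0,0,-5],"claw":0},
  {"delta_pos":[0.0027,0.0019,0],"rotation":[0,0,-5],"claw":0},
  {"delta_pos":[0.0029,0.0017,0],"rotation":[0,0,-5],"claw":0},
  {"delta_pos":[0.003,0.0014,0],"rotation":[0,0,-5],"claw":0},
  {"delta_pos":[0.0031,0.0011,0],"rotation":[0,0,-5],"claw":0},
  {"delta_pos":[0.0032,0.0009,0],"rotation":[0,0,-5],"claw":0},
  {"delta_pos":[0.0033,0.0006,0],"rotation":[0,0,-5],"claw":0},
  {"delta_pos":[0.0033,0.0003,0],"rotation":[0,0,-5],"claw":0},
])

```text
clock: 6.3
tcp_pos: [0.5359, 0.1475, 0.0918]
tcp_rot: [[0.911, -0.413, 0.002], [-0.413, -0.911, 0.001], [0.001, -0.002, -1.0]]
wrist_force: [-0.6, -0.1, -0.1]
grip_width: -0.0002
```

Call:
drive_tool([
  {"delta_pos":[-0.004,0.001,0],"rotation":[0,0,0],"claw":0},
  {"delta_pos":[-0.005,0.001,0.02],"rotation":[0,0,0],"claw":0},
  {"delta_pos":[0,0,0.04],"rotation":[0,0,0],"claw":0},
])

```text
clock: 6.6
tcp_pos: [0.524, 0.149, 0.1495]
tcp_rot: [[0.913, -0.407, -0.004], [-0.407, -0.913, -0.001], [-0.004, 0.002, -1.0]]
wrist_force: [0.3, -0.4, 0.9]
grip_width: -0.0004
```

```bash
cat > post.py <<'E'
import sys
from h import *
W=[(.5375,.1102),(.548,.006),(.5585,-.0985),(.569,-.2028)]
for c,o in [('top',(-.0013,.0004)),('scene',(.0018,-.0006))]:
    r,P,ok=cloud(c)
    for i,w in enumerate(W):
        d=P[...,:2]-np.array(w)-o;p=d[ok&(np.hypot(*np.moveaxis(d,-1,0))<.045)&(P[...,2]>.109)&(P[...,2]<.118)]
        if len(p): m=p.mean(0);print(c,i+1,len(p),'post ang',round(np.degrees(np.arctan2(m[1],m[0]))%360,1),'r',np.hypot(*m).round(4))
E
python3 post.py; python3 arc.py .548 .006 179 23
```

```text
top 2 29 post ang 179.7 r 0.0339
top 3 30 post ang 183.3 r 0.0342
top 4 27 post ang 185.2 r 0.0341
scene 1 37 post ang 63.1 r 0.0349
scene 2 29 post ang 178.2 r 0.0336
scene 3 26 post ang 180.7 r 0.0328
scene 4 27 post ang 183.1 r 0.033
t 6.7 q [ -12.3   21.2   -8.2  107.6    3.8   51.  -136.4] p [0.528  0.15   0.1554] f [ 0.34  0.04 -0.53] w 0.0004 yaw -24.06
start [ 0.5163 -0.015 ] yaw 97.0 go [-0.0117 -0.165  -0.0654]
[[-0.0017, 0.0028], [-0.0015, 0.003], [-0.0012, 0.0031], [-0.0009, 0.0032], [-0.0006, 0.0033], [-0.0004, 0.0033], [-0.0001, 0.0033], [0.0002, 0.0033], [0.0005, 0.0033], [0.0008, 0.0032], [0.0011, 0.0031], [0.0013, 0.003], [0.0016, 0.0029], [0.0018, 0.0028], [0.0021, 0.0026], [0.0023, 0.0024], [0.0025, 0.0022], [0.0027, 0.002], [0.0028, 0.0017], [0.003, 0.0015], [0.0031, 0.0012], [0.0032, 0.0009], [0.0033, 0.0006]]
```

Call:
drive_tool([
  {"delta_pos":[-0.001,-0.0139,0],"rotation":[0,0,8.5],"claw":0},
  {"delta_pos":[-0.001,-0.0139,0],"rotation":[0,0,8.5],"claw":0},
  {"delta_pos":[-0.001,-0.0139,0],"rotation":[0,0,8.5],"claw":0},
  {"delta_pos":[-0.001,-0.0139,0],"rotation":[0,0,8.5],"claw":0},
  {"delta_pos":[-0.001,-0.0139,0],"rotation":[0,0,8.5],"claw":0},
  {"delta_pos":[-0.001,-0.0139,0],"rotation":[0,0,8.5],"claw":0},
  {"delta_pos":[-0.001,-0.0139,0],"rotation":[0,0,8.5],"claw":0},
  {"delta_pos":[-0.001,-0.0139,0],"rotation":[0,0,8.5],"claw":0},
  {"delta_pos":[-0.001,-0.0139,0],"rotation":[0,0,8.5],"claw":0},
  {"delta_pos":[-0.001,-0.0139,0],"rotation":[0,0,8.5],"claw":0},
  {"delta_pos":[-0.001,-0.0139,0],"rotation":[0,0,8.5],"claw":0},
  {"delta_pos":[-0.001,-0.0139,0],"rotation":[0,0,8.5],"claw":0},
])

```text
clock: 7.9
tcp_pos: [0.5141, -0.0183, 0.1509]
tcp_rot: [[0.203, 0.979, 0.001], [0.979, -0.203, -0.0], [0.0, 0.001, -1.0]]
wrist_force: [-0.0, 1.0, -0.5]
grip_width: 0.0
```

Call:
drive_tool([
  {"delta_pos":[0,0,-0.01],"rotation":[0,0,8.5],"claw":0},
  {"delta_pos":[0,0,-0.01],"rotation":[0,0,8.5],"claw":0},
  {"delta_pos":[0,0,-0.015],"rotation":[0,0,2],"claw":0},
  {"delta_pos":[0,0,-0.017],"rotation":[0,0,0],"claw":0},
  {"delta_pos":[0,0,-0.01],"rotation":[0,0,0],"claw":0},
  {"delta_pos":[0,0,0],"rotation":[0,0,0],"claw":0},
])

```text
clock: 8.5
tcp_pos: [0.5135, -0.0176, 0.0871]
tcp_rot: [[-0.116, 0.993, -0.002], [0.993, 0.116, 0.0], [0.0, -0.002, -1.0]]
wrist_force: [-0.3, -0.4, 0.3]
grip_width: 0.0001
```

```bash
python3 arc.py .548 .006 179 1
```

```text
t 8.5 q [ 20.4  26.2 -26.5 114.1  16.6  43.5  -9.3] p [ 0.5135 -0.0176  0.0871] f [-0.32 -0.35  0.33] w 0.0001 yaw 96.67
start [ 0.5163 -0.015 ] yaw 97.0 go [0.0029 0.0026 0.0029]
[[-0.0017, 0.0028]]
```

Call:
drive_tool([
  {"delta_pos":[0.001,0.005,0.002],"rotation":[0,0,-5],"claw":0},
  {"delta_pos":[-0.0014,0.003,0],"rotation":[0,0,-5],"claw":0},
  {"delta_pos":[-0.0012,0.0031,0],"rotation":[0,0,-5],"claw":0},
  {"delta_pos":[-0.0009,0.0032,0],"rotation":[0,0,-5],"claw":0},
  {"delta_pos":[-0.0006,0.0033,0],"rotation":[0,0,-5],"claw":0},
  {"delta_pos":[-0.0004,0.0033,0],"rotation":[0,0,-5],"claw":0},
  {"delta_pos":[-0.0001,0.0033,0],"rotation":[0,0,-5],"claw":0},
  {"delta_pos":[0.0002,0.0033,0],"rotation":[0,0,-5],"claw":0},
  {"delta_pos":[0.0005,0.0033,0],"rotation":[0,0,-5],"claw":0},
])

```text
clock: 9.4
tcp_pos: [0.5117, 0.0134, 0.091]
tcp_rot: [[0.623, 0.782, 0.001], [0.782, -0.623, 0.0], [0.001, 0.001, -1.0]]
wrist_force: [0.2, 0.2, -0.2]
grip_width: 0.0002
```

Call:
drive_tool([
  {"delta_pos":[0.0008,0.0032,0],"rotation":[0,0,-5],"claw":0},
  {"delta_pos":[0.0011,0.0031,0],"rotation":[0,0,-5],"claw":0},
  {"delta_pos":[0.0013,0.003,0],"rotation":[0,0,-5],"claw":0},
  {"delta_pos":[0.0016,0.0029,0],"rotation":[0,0,-5],"claw":0},
  {"delta_pos":[0.0018,0.0028,0],"rotation":[0,0,-5],"claw":0},
])

```text
clock: 9.9
tcp_pos: [0.5183, 0.0285, 0.091]
tcp_rot: [[0.895, 0.446, 0.001], [0.446, -0.895, 0.0], [0.001, 0.0, -1.0]]
wrist_force: [-0.6, 0.6, -0.0]
grip_width: -0.0002
```

Call:
drive_tool([
  {"delta_pos":[0.0021,0.0026,0],"rotation":[0,0,-5],"claw":0},
  {"delta_pos":[0.0023,0.0024,0],"rotation":[0,0,-5],"claw":0},
  {"delta_pos":[0.0025,0.0022,0],"rotation":[0,0,-5],"claw":0},
  {"delta_pos":[0.0027,0.002,0],"rotation":[0,0,-5],"claw":0},
  {"delta_pos":[0.0028,0.0017,0],"rotation":[0,0,-5],"claw":0},
])

```text
clock: 10.4
tcp_pos: [0.5308, 0.0394, 0.091]
tcp_rot: [[1.0, 0.026, 0.001], [0.026, -1.0, 0.001], [0.001, -0.0, -1.0]]
wrist_force: [0.1, 0.8, -0.2]
grip_width: 0.0
```

Call:
drive_tool([
  {"delta_pos":[0.003,0.0015,0],"rotation":[0,0,-5],"claw":0},
  {"delta_pos":[0.0031,0.0012,0],"rotation":[0,0,-5],"claw":0},
  {"delta_pos":[0.0032,0.0009,0],"rotation":[0,0,-5],"claw":0},
  {"delta_pos":[0.0033,0.0006,0],"rotation":[0,0,-5],"claw":0},
  {"delta_pos":[0.0033,0.0003,0],"rotation":[0,0,-5],"claw":0},
])

```text
clock: 10.9
tcp_pos: [0.5467, 0.0439, 0.091]
tcp_rot: [[0.917, -0.399, 0.001], [-0.399, -0.917, 0.001], [0.001, -0.001, -1.0]]
wrist_force: [0.0, 0.3, -0.7]
grip_width: -0.0002
```

Call:
drive_tool([
  {"delta_pos":[-0.004,0.001,0],"rotation":[0,0,0],"claw":0},
  {"delta_pos":[-0.005,0.001,0.02],"rotation":[0,0,0],"claw":0},
  {"delta_pos":[0,0,0.04],"rotation":[0,0,0],"claw":0},
])

```text
clock: 11.2
tcp_pos: [0.5349, 0.0457, 0.1491]
tcp_rot: [[0.92, -0.392, -0.005], [-0.392, -0.92, -0.0], [-0.004, 0.002, -1.0]]
wrist_force: [0.4, -0.4, 0.6]
grip_width: -0.0005
```

```bash
python3 post.py; python3 arc.py .5585 -.0985 182 23
```

```text
top 3 30 post ang 182.9 r 0.034
top 4 29 post ang 184.4 r 0.034
scene 1 39 post ang 63.1 r 0.0349
scene 2 32 post ang 63.3 r 0.0347
scene 3 27 post ang 180.9 r 0.0326
scene 4 26 post ang 183.6 r 0.0333
t 11.3 q [-8.400e+00  2.030e+01  3.000e-01  1.089e+02 -1.000e-01  5.040e+01
 -1.211e+02] p [0.539  0.046  0.1549] f [ 0.5  -0.07  0.24] w -0.0001 yaw -23.14
start [ 0.528  -0.1212] yaw 100.0 go [-0.011  -0.1671 -0.0649]
[[-0.0019, 0.0027], [-0.0016, 0.0029], [-0.0014, 0.003], [-0.0011, 0.0031], [-0.0008, 0.0032], [-0.0005, 0.0033], [-0.0002, 0.0033], [0.0001, 0.0033], [0.0003, 0.0033], [0.0006, 0.0033], [0.0009, 0.0032], [0.0012, 0.0031], [0.0014, 0.003], [0.0017, 0.0028], [0.0019, 0.0027], [0.0022, 0.0025], [0.0024, 0.0023], [0.0026, 0.0021], [0.0027, 0.0019], [0.0029, 0.0016], [0.003, 0.0014], [0.0031, 0.0011], [0.0032, 0.0008]]
```

Call:
drive_tool([
  {"delta_pos":[-0.0008,-0.0141,0],"rotation":[0,0,8.5],"claw":0},
  {"delta_pos":[-0.0008,-0.0141,0],"rotation":[0,0,8.5],"claw":0},
  {"delta_pos":[-0.0008,-0.0141,0],"rotation":[0,0,8.5],"claw":0},
  {"delta_pos":[-0.0008,-0.0141,0],"rotation":[0,0,8.5],"claw":0},
  {"delta_pos":[-0.0008,-0.0141,0],"rotation":[0,0,8.5],"claw":0},
  {"delta_pos":[-0.0008,-0.0141,0],"rotation":[0,0,8.5],"claw":0},
  {"delta_pos":[-0.0008,-0.0141,0],"rotation":[0,0,8.5],"claw":0},
  {"delta_pos":[-0.0008,-0.0141,0],"rotation":[0,0,8.5],"claw":0},
  {"delta_pos":[-0.0008,-0.0141,0],"rotation":[0,0,8.5],"claw":0},
  {"delta_pos":[-0.0008,-0.0141,0],"rotation":[0,0,8.5],"claw":0},
  {"delta_pos":[-0.0008,-0.0141,0],"rotation":[0,0,8.5],"claw":0},
  {"delta_pos":[-0.0008,-0.0141,0],"rotation":[0,0,8.5],"claw":0},
])

```text
clock: 12.5
tcp_pos: [0.5274, -0.1241, 0.1505]
tcp_rot: [[0.187, 0.982, 0.0], [0.982, -0.187, -0.0], [-0.0, 0.0, -1.0]]
wrist_force: [-0.3, -0.5, -0.3]
grip_width: 0.0001
```

Call:
drive_tool([
  {"delta_pos":[0,0,-0.01],"rotation":[0,0,8.5],"claw":0},
  {"delta_pos":[0,0,-0.01],"rotation":[0,0,8.5],"claw":0},
  {"delta_pos":[0,0,-0.015],"rotation":[0,0,4],"claw":0},
  {"delta_pos":[0,0,-0.017],"rotation":[0,0,0],"claw":0},
  {"delta_pos":[0,0,-0.01],"rotation":[0,0,0],"claw":0},
  {"delta_pos":[0,0,0],"rotation":[0,0,0],"claw":0},
])

```text
clock: 13.1
tcp_pos: [0.5269, -0.1236, 0.0874]
tcp_rot: [[-0.169, 0.986, -0.002], [0.986, 0.169, 0.0], [0.001, -0.002, -1.0]]
wrist_force: [0.7, 0.4, 0.3]
grip_width: -0.0
```

```bash
python3 arc.py .5585 -.0985 182 1
```

```text
t 13.1 q [ 25.2  27.4 -18.8 110.4  12.3  44.2   9.2] p [ 0.5269 -0.1236  0.0874] f [0.69 0.41 0.31] w -0.0 yaw 99.75
start [ 0.528  -0.1212] yaw 100.0 go [0.0011 0.0024 0.0026]
[[-0.0019, 0.0027]]
```

Call:
drive_tool([
  {"delta_pos":[-0.001,0.005,0.002],"rotation":[0,0,-5],"claw":0},
  {"delta_pos":[-0.0016,0.0029,0],"rotation":[0,0,-5],"claw":0},
  {"delta_pos":[-0.0014,0.003,0],"rotation":[0,0,-5],"claw":0},
  {"delta_pos":[-0.0011,0.0031,0],"rotation":[0,0,-5],"claw":0},
  {"delta_pos":[-0.0008,0.0032,0],"rotation":[0,0,-5],"claw":0},
  {"delta_pos":[-0.0005,0.0033,0],"rotation":[0,0,-5],"claw":0},
  {"delta_pos":[-0.0002,0.0033,0],"rotation":[0,0,-5],"claw":0},
  {"delta_pos":[0.0001,0.0033,0],"rotation":[0,0,-5],"claw":0},
  {"delta_pos":[0.0003,0.0033,0],"rotation":[0,0,-5],"claw":0},
])

```text
clock: 14.0
tcp_pos: [0.5217, -0.0939, 0.0912]
tcp_rot: [[0.581, 0.814, 0.001], [0.814, -0.581, -0.001], [-0.0, 0.001, -1.0]]
wrist_force: [0.2, -4.7, -1.2]
grip_width: -0.0003
```

Call:
drive_tool([
  {"delta_pos":[0.0006,0.0033,0],"rotation":[0,0,-5],"claw":0},
  {"delta_pos":[0.0009,0.0032,0],"rotation":[0,0,-5],"claw":0},
  {"delta_pos":[0.0012,0.0031,0],"rotation":[0,0,-5],"claw":0},
  {"delta_pos":[0.0014,0.003,0],"rotation":[0,0,-5],"claw":0},
  {"delta_pos":[0.0017,0.0028,0],"rotation":[0,0,-5],"claw":0},
])

```text
clock: 14.5
tcp_pos: [0.5273, -0.0784, 0.0911]
tcp_rot: [[0.87, 0.492, 0.0], [0.492, -0.87, -0.0], [0.0, 0.001, -1.0]]
wrist_force: [-1.1, -4.5, -1.3]
grip_width: -0.0002
```

Call:
drive_tool([
  {"delta_pos":[0.0019,0.0027,0],"rotation":[0,0,-5],"claw":0},
  {"delta_pos":[0.0022,0.0025,0],"rotation":[0,0,-5],"claw":0},
  {"delta_pos":[0.0024,0.0023,0],"rotation":[0,0,-5],"claw":0},
  {"delta_pos":[0.0026,0.0021,0],"rotation":[0,0,-5],"claw":0},
  {"delta_pos":[0.0027,0.0019,0],"rotation":[0,0,-5],"claw":0},
])

```text
clock: 15.0
tcp_pos: [0.5389, -0.0667, 0.091]
tcp_rot: [[0.997, 0.079, -0.0], [0.079, -0.997, -0.0], [-0.0, 0.0, -1.0]]
wrist_force: [-3.4, -3.8, -0.6]
grip_width: -0.0001
```

Call:
drive_tool([
  {"delta_pos":[0.0029,0.0016,0],"rotation":[0,0,-5],"claw":0},
  {"delta_pos":[0.003,0.0014,0],"rotation":[0,0,-5],"claw":0},
  {"delta_pos":[0.0031,0.0011,0],"rotation":[0,0,-5],"claw":0},
  {"delta_pos":[0.0032,0.0008,0],"rotation":[0,0,-5],"claw":0},
  {"delta_pos":[0.0033,0.0005,0],"rotation":[0,0,-5],"claw":0},
])

```text
clock: 15.5
tcp_pos: [0.5542, -0.061, 0.0909]
tcp_rot: [[0.937, -0.35, -0.0], [-0.35, -0.937, 0.001], [-0.001, -0.0, -1.0]]
wrist_force: [-4.0, -0.6, 0.8]
grip_width: 0.0002
```

Call:
drive_tool([
  {"delta_pos":[-0.004,0.001,0],"rotation":[0,0,0],"claw":0},
  {"delta_pos":[-0.005,0.001,0.02],"rotation":[0,0,0],"claw":0},
  {"delta_pos":[0,0,0.04],"rotation":[0,0,0],"claw":0},
])

```text
clock: 15.8
tcp_pos: [0.5434, -0.0586, 0.1493]
tcp_rot: [[0.939, -0.343, -0.004], [-0.343, -0.939, 0.0], [-0.004, 0.001, -1.0]]
wrist_force: [0.3, 1.2, 1.2]
grip_width: -0.0002
```

```bash
python3 post.py; python3 arc.py .569 -.2028 184 23
```

```text
top 1 31 post ang 64.7 r 0.0332
top 2 31 post ang 64.7 r 0.0338
top 4 28 post ang 184.4 r 0.0339
scene 1 39 post ang 62.9 r 0.0349
scene 2 34 post ang 63.0 r 0.0349
scene 3 28 post ang 67.3 r 0.0357
scene 4 27 post ang 183.4 r 0.0334
t 15.9 q [  -4.2   21.3    8.8  107.8   -4.2   50.8 -103.5] p [ 0.5476 -0.0591  0.1551] f [ 0.27 -0.02  0.28] w 0.0 yaw -20.11
start [ 0.5393 -0.2265] yaw 102.0 go [-0.0083 -0.1675 -0.0651]
[[-0.002, 0.0027], [-0.0017, 0.0028], [-0.0015, 0.003], [-0.0012, 0.0031], [-0.0009, 0.0032], [-0.0006, 0.0033], [-0.0004, 0.0033], [-0.0001, 0.0033], [0.0002, 0.0033], [0.0005, 0.0033], [0.0008, 0.0032], [0.0011, 0.0031], [0.0013, 0.003], [0.0016, 0.0029], [0.0018, 0.0028], [0.0021, 0.0026], [0.0023, 0.0024], [0.0025, 0.0022], [0.0027, 0.002], [0.0028, 0.0017], [0.003, 0.0015], [0.0031, 0.0012], [0.0032, 0.0009]]
```

Turntable 3 drags (about 4–5 N). I'll still push turntable 4, since the task asks for every one.

Call:
drive_tool([
  {"delta_pos":[-0.0006,-0.0141,0],"rotation":[0,0,8.5],"claw":0},
  {"delta_pos":[-0.0006,-0.0141,0],"rotation":[0,0,8.5],"claw":0},
  {"delta_pos":[-0.0006,-0.0141,0],"rotation":[0,0,8.5],"claw":0},
  {"delta_pos":[-0.0006,-0.0141,0],"rotation":[0,0,8.5],"claw":0},
  {"delta_pos":[-0.0006,-0.0141,0],"rotation":[0,0,8.5],"claw":0},
  {"delta_pos":[-0.0006,-0.0141,0],"rotation":[0,0,8.5],"claw":0},
  {"delta_pos":[-0.0006,-0.0141,0],"rotation":[0,0,8.5],"claw":0},
  {"delta_pos":[-0.0006,-0.0141,0],"rotation":[0,0,8.5],"claw":0},
  {"delta_pos":[-0.0006,-0.0141,0],"rotation":[0,0,8.5],"claw":0},
  {"delta_pos":[-0.0006,-0.0141,0],"rotation":[0,0,8.5],"claw":0},
  {"delta_pos":[-0.0006,-0.0141,0],"rotation":[0,0,8.5],"claw":0},
  {"delta_pos":[-0.0006,-0.0141,0],"rotation":[0,0,8.5],"claw":0},
])

```text
clock: 17.1
tcp_pos: [0.5383, -0.2287, 0.1508]
tcp_rot: [[0.135, 0.991, 0.001], [0.991, -0.135, -0.0], [-0.0, 0.001, -1.0]]
wrist_force: [-0.7, -0.3, -0.1]
grip_width: -0.0002
```

Call:
drive_tool([
  {"delta_pos":[0,0,-0.01],"rotation":[0,0,8.5],"claw":0},
  {"delta_pos":[0,0,-0.01],"rotation":[0,0,8.5],"claw":0},
  {"delta_pos":[0,0,-0.015],"rotation":[0,0,3],"claw":0},
  {"delta_pos":[0,0,-0.017],"rotation":[0,0,0],"claw":0},
  {"delta_pos":[0,0,-0.01],"rotation":[0,0,0],"claw":0},
  {"delta_pos":[0,0,0],"rotation":[0,0,0],"claw":0},
])

```text
clock: 17.7
tcp_pos: [0.5377, -0.228, 0.0874]
tcp_rot: [[-0.204, 0.979, -0.001], [0.979, 0.204, 0.001], [0.001, -0.001, -1.0]]
wrist_force: [0.1, 0.8, 0.0]
grip_width: -0.0
```

```bash
python3 arc.py .569 -.2028 184 1
```

```text
t 17.7 q [ 29.6  30.3 -12.5 104.5   8.7  46.2  24.6] p [ 0.5377 -0.228   0.0874] f [0.11 0.84 0.04] w -0.0 yaw 101.77
start [ 0.5393 -0.2265] yaw 102.0 go [0.0016 0.0015 0.0026]
[[-0.002, 0.0027]]
```

Call:
drive_tool([
  {"delta_pos":[-0.0005,0.004,0.002],"rotation":[0,0,-5],"claw":0},
  {"delta_pos":[-0.0017,0.0028,0],"rotation":[0,0,-5],"claw":0},
  {"delta_pos":[-0.0015,0.003,0],"rotation":[0,0,-5],"claw":0},
  {"delta_pos":[-0.0012,0.0031,0],"rotation":[0,0,-5],"claw":0},
  {"delta_pos":[-0.0009,0.0032,0],"rotation":[0,0,-5],"claw":0},
  {"delta_pos":[-0.0006,0.0033,0],"rotation":[0,0,-5],"claw":0},
  {"delta_pos":[-0.0004,0.0033,0],"rotation":[0,0,-5],"claw":0},
  {"delta_pos":[-0.0001,0.0033,0],"rotation":[0,0,-5],"claw":0},
  {"delta_pos":[0.0002,0.0033,0],"rotation":[0,0,-5],"claw":0},
])

```text
clock: 18.6
tcp_pos: [0.5321, -0.1988, 0.0914]
tcp_rot: [[0.551, 0.834, 0.001], [0.834, -0.551, -0.0], [0.001, 0.001, -1.0]]
wrist_force: [-0.0, 0.4, -0.4]
grip_width: 0.0002
```

Call:
drive_tool([
  {"delta_pos":[0.0005,0.0033,0],"rotation":[0,0,-5],"claw":0},
  {"delta_pos":[0.0008,0.0032,0],"rotation":[0,0,-5],"claw":0},
  {"delta_pos":[0.0011,0.0031,0],"rotation":[0,0,-5],"claw":0},
  {"delta_pos":[0.0013,0.003,0],"rotation":[0,0,-5],"claw":0},
  {"delta_pos":[0.0016,0.0029,0],"rotation":[0,0,-5],"claw":0},
])

```text
clock: 19.1
tcp_pos: [0.5375, -0.1832, 0.0913]
tcp_rot: [[0.852, 0.523, 0.001], [0.523, -0.852, 0.0], [0.001, 0.001, -1.0]]
wrist_force: [0.5, -0.4, 0.9]
grip_width: -0.0003
```

Call:
drive_tool([
  {"delta_pos":[0.0018,0.0028,0],"rotation":[0,0,-5],"claw":0},
  {"delta_pos":[0.0021,0.0026,0],"rotation":[0,0,-5],"claw":0},
  {"delta_pos":[0.0023,0.0024,0],"rotation":[0,0,-5],"claw":0},
  {"delta_pos":[0.0025,0.0022,0],"rotation":[0,0,-5],"claw":0},
  {"delta_pos":[0.0027,0.002,0],"rotation":[0,0,-5],"claw":0},
])

```text
clock: 19.6
tcp_pos: [0.5489, -0.1712, 0.0913]
tcp_rot: [[0.993, 0.114, 0.001], [0.114, -0.993, 0.0], [0.001, -0.0, -1.0]]
wrist_force: [0.4, -0.8, -0.2]
grip_width: 0.0001
```

Call:
drive_tool([
  {"delta_pos":[0.0028,0.0017,0],"rotation":[0,0,-5],"claw":0},
  {"delta_pos":[0.003,0.0015,0],"rotation":[0,0,-5],"claw":0},
  {"delta_pos":[0.0031,0.0012,0],"rotation":[0,0,-5],"claw":0},
  {"delta_pos":[0.0032,0.0009,0],"rotation":[0,0,-5],"claw":0},
  {"delta_pos":[0.0033,0.0006,0],"rotation":[0,0,-5],"claw":0},
])

```text
clock: 20.1
tcp_pos: [0.5644, -0.1652, 0.0913]
tcp_rot: [[0.949, -0.316, 0.001], [-0.316, -0.949, 0.001], [0.001, -0.001, -1.0]]
wrist_force: [0.2, -0.5, -0.0]
grip_width: 0.0002
```

Call:
drive_tool([
  {"delta_pos":[-0.004,0.001,0],"rotation":[0,0,0],"claw":0},
  {"delta_pos":[-0.005,0.001,0.02],"rotation":[0,0,0],"claw":0},
  {"delta_pos":[0,0,0.04],"rotation":[0,0,0],"claw":0},
  {"delta_pos":[0,0,0.04],"rotation":[0,0,0],"claw":0},
])

```text
clock: 20.5
tcp_pos: [0.5539, -0.1634, 0.1917]
tcp_rot: [[0.951, -0.311, -0.001], [-0.311, -0.951, 0.0], [-0.001, -0.0, -1.0]]
wrist_force: [1.3, -0.4, 0.7]
grip_width: 0.0003
```

```bash
python3 post.py; python3 -c "from h import st;st()"
```

```text
top 1 31 post ang 64.6 r 0.0337
top 2 30 post ang 64.9 r 0.0338
top 3 28 post ang 67.9 r 0.0337
scene 1 37 post ang 63.2 r 0.0346
scene 2 34 post ang 62.9 r 0.0347
scene 3 30 post ang 67.2 r 0.0355
scene 4 27 post ang 68.1 r 0.0349
t 20.6 q [ -0.2  21.8  17.3 101.9  -7.6  57.  -88.1] p [ 0.5566 -0.1643  0.196 ] f [ 0.29  0.12 -0.28] w -0.0002 yaw -18.11
```

Call:
drive_tool([
  {"delta_pos":[-0.015,0.0343,0],"rotation":[0,0,7.1],"claw":0.06},
  {"delta_pos":[-0.015,0.0343,0],"rotation":[0,0,7.1],"claw":0.06},
  {"delta_pos":[-0.015,0.0343,0],"rotation":[0,0,7.1],"claw":0.06},
  {"delta_pos":[-0.015,0.0343,0],"rotation":[0,0,7.1],"claw":0.06},
  {"delta_pos":[-0.015,0.0343,0],"rotation":[0,0,7.1],"claw":0.06},
  {"delta_pos":[-0.015,0.0343,0],"rotation":[0,0,7.1],"claw":0.06},
  {"delta_pos":[-0.015,0.0343,0],"rotation":[0,0,7.1],"claw":0.06},
  {"delta_pos":[-0.015,0.0343,0],"rotation":[0,0,7.1],"claw":0.06},
  {"delta_pos":[-0.015,0.0343,0],"rotation":[0,0,7.1],"claw":0.06},
  {"delta_pos":[-0.015,0.0343,0],"rotation":[0,0,7.1],"claw":0.06},
  {"delta_pos":[-0.015,0.0343,0],"rotation":[0,0,7.1],"claw":0.06},
  {"delta_pos":[-0.015,0.0343,0],"rotation":[0,0,7.1],"claw":0.06},
])

```text
clock: 21.8
tcp_pos: [0.3737, 0.249, 0.1908]
tcp_rot: [[0.385, 0.923, 0.001], [0.923, -0.385, 0.0], [0.001, 0.001, -1.0]]
wrist_force: [0.9, -0.1, 0.5]
grip_width: 0.0603
```

Call:
drive_tool([
  {"delta_pos":[0,0,0],"rotation":[0,0,0],"claw":0.06},
  {"delta_pos":[0,0,0],"rotation":[0,0,0],"claw":0.06},
])

```text
clock: 22.0
tcp_pos: [0.3743, 0.2481, 0.1905]
tcp_rot: [[0.389, 0.921, 0.001], [0.921, -0.389, -0.0], [0.0, 0.0, -1.0]]
wrist_force: [0.3, -0.5, 0.0]
grip_width: 0.06
```

```bash
python3 - <<'E'
from h import *
st()
r,P,ok=cloud('wrist');cv2.imwrite('pics/w3.png',r['image'])
np.save('w3.npy',P)
d=np.hypot(P[...,0]-.375,P[...,1]-.2475)
m=ok&(d<.03)&(abs(P[...,2]-.076)<.004)
p=P[m]
if len(p):
    print(len(p),p.mean(0).round(4),p.min(0).round(4),p.max(0).round(4),cv2.minEnclosingCircle(p[:,:2].astype(np.float32)))
for q in ['plug_head']:
    for e in cams.spot_point('wrist',q): print(q,np.round(e['position'],4),round(e['score'],2))
E
```

```text
t 22.0 q [-27.7   9.  -10.7 118.6   2.1  52.5 -62.4] p [0.3743 0.2481 0.1905] f [ 0.27 -0.5   0.01] w 0.06 yaw 67.09
979 [0.3731 0.2482 0.0757] [0.3603 0.2349 0.072 ] [0.3855 0.2606 0.0777] ((0.3728674054145813, 0.2477027028799057), 0.013005876913666725)
plug_head [0.3722 0.2496 0.0632] 0.69
plug_head [ 0.5616 -0.0978  0.0465] 0.4
```

View pics/w3.png

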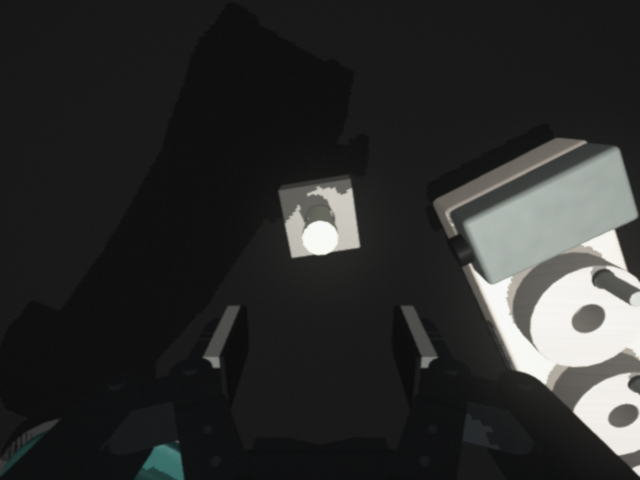

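Call:
drive_tool([
  {"delta_pos":[-0.0005,0,-0.03],"rotation":[0,0,0],"claw":0.06},
  {"delta_pos":[0,0,-0.03],"rotation":[0,0,0],"claw":0.06},
  {"delta_pos":[0,0,-0.03],"rotation":[0,0,0],"claw":0.06},
  {"delta_pos":[0,0,-0.03],"rotation":[0,0,0],"claw":0.06},
  {"delta_pos":[0,0,-0.015],"rotation":[0,0,0],"claw":0.06},
  {"delta_pos":[0,0,-0.0095],"rotation":[0,0,0],"claw":0.06},
  {"delta_pos":[0,0,0],"rotation":[0,0,0],"claw":0.06},
  {"delta_pos":[0,0,0],"rotation":[0,0,0],"claw":0.06},
])

```text
clock: 22.9
tcp_pos: [0.3747, 0.2479, 0.0464]
tcp_rot: [[0.393, 0.92, 0.001], [0.92, -0.393, 0.0], [0.0, 0.0, -1.0]]
wrist_force: [-0.9, 0.6, 0.8]
grip_width: 0.0598
```

Call:
drive_tool([
  {"delta_pos":[0,0,0],"rotation":[0,0,0],"claw":0.04},
  {"delta_pos":[0,0,0],"rotation":[0,0,0],"claw":0.032},
  {"delta_pos":[0,0,0],"rotation":[0,0,0],"claw":0.026},
  {"delta_pos":[0,0,0],"rotation":[0,0,0],"claw":0.02},
  {"delta_pos":[0,0,0],"rotation":[0,0,0],"claw":0.02},
  {"delta_pos":[0,0,0],"rotation":[0,0,0],"claw":0.02},
])

```text
clock: 23.5
tcp_pos: [0.3746, 0.2483, 0.0464]
tcp_rot: [[0.392, 0.92, 0.001], [0.92, -0.392, 0.001], [0.001, 0.001, -1.0]]
wrist_force: [-1.3, 0.1, 10.2]
grip_width: 0.0236
```

```bash
python3 - <<'E'
from h import *
st()
r,P,ok=cloud('wrist');cv2.imwrite('pics/w4.png',r['image'])
E
```

```text
t 23.5 q [-29.6  23.3  -9.1 124.3   6.6  32.8 -66.6] p [0.3746 0.2483 0.0464] f [-1.33  0.15 10.25] w 0.0236 yaw 66.9
```

View pics/w4.png

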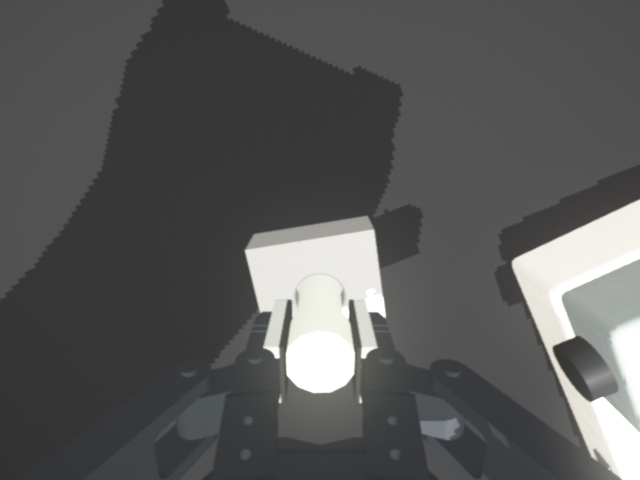

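Call:
drive_tool([
  {"delta_pos":[0,0,0.002],"rotation":[0,0,0],"claw":0.02},
  {"delta_pos":[0,0,0.005],"rotation":[0,0,0],"claw":0.02},
  {"delta_pos":[0,0,0.01],"rotation":[0,0,0],"claw":0.02},
  {"delta_pos":[0,0,0.02],"rotation":[0,0,0],"claw":0.02},
  {"delta_pos":[0,0,0.03],"rotation":[0,0,0],"claw":0.02},
  {"delta_pos":[0,0,0.03],"rotation":[0,0,0],"claw":0.02},
  {"delta_pos":[0,0,0.03],"rotation":[0,0,0],"claw":0.02},
  {"delta_pos":[0,0,0.01],"rotation":[0,0,0],"claw":0.02},
  {"delta_pos":[0,0,0],"rotation":[0,0,0],"claw":0.02},
])

```text
clock: 24.45
tcp_pos: [0.3748, 0.2483, 0.1844]
tcp_rot: [[0.393, 0.92, 0.002], [0.92, -0.393, 0.002], [0.002, 0.002, -1.0]]
wrist_force: [-0.6, 0.8, -0.6]
grip_width: 0.0238
```

```bash
cat > held.py <<'E'
from h import *
s=st();np.set_printoptions(suppress=True)
for c in ['wrist','top','scene']:
    r,P,ok=cloud(c);cv2.imwrite(f'pics/held_{c}.png',r['image'])
    L=(P-s['tcp_pos'])@s['tcp_rot']   # tool frame
    m=ok&(abs(L[...,0])<.025)&(abs(L[...,1])<.012)&(L[...,2]>-.045)&(L[...,2]<.06)
    if c!='wrist': continue
    p=L[m]
    for z0 in np.arange(-.04,.05,.005):
        k=p[(p[:,2]>=z0)&(p[:,2]<z0+.005)]
        if len(k)>8: print(c,round(z0,3),len(k),'x',np.percentile(k[:,0],[1,99]).round(4),'y',np.percentile(k[:,1],[1,99]).round(4))
E
python3 held.py
```

```text
t 24.45 q [-27.5   9.5 -10.9 119.    2.3  51.5 -62.8] p [0.3748 0.2483 0.1844] f [-0.59  0.82 -0.58] w 0.0238 yaw 66.89
wrist -0.04 219 x [-0.0108  0.0111] y [0.0109 0.012 ]
wrist -0.035 353 x [-0.0113  0.0113] y [-0.0113  0.0119]
wrist -0.03 3495 x [-0.0131  0.0116] y [-0.0116  0.0111]
wrist -0.025 467 x [0.0034 0.0119] y [-0.0116  0.0118]
wrist -0.02 432 x [0.0038 0.0121] y [-0.0117  0.0117]
wrist -0.015 380 x [0.0035 0.012 ] y [-0.0118  0.0117]
wrist -0.01 70 x [0.0029 0.0117] y [-0.0104  0.012 ]
wrist -0.005 163 x [0.0018 0.0104] y [-0.0089  0.0117]
wrist -0.0 228 x [0.0014 0.009 ] y [-0.0102  0.0084]
wrist 0.005 209 x [0.0007 0.0089] y [-0.0106  0.0083]
wrist 0.01 195 x [0.0001 0.0088] y [-0.0108  0.0084]
wrist 0.015 178 x [0.0004 0.0088] y [-0.0108  0.0086]
wrist 0.02 169 x [0.0005 0.0089] y [-0.0106  0.0084]
wrist 0.025 155 x [-0.0001  0.0089] y [-0.0109  0.0084]
wrist 0.03 71 x [0.0007 0.0088] y [-0.0108  0.0083]
```

View pics/held_wrist.png

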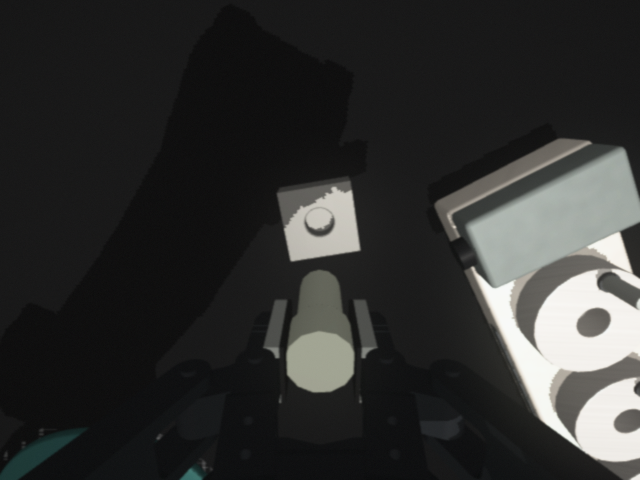

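Call:
drive_tool([
  {"delta_pos":[0.0092,-0.0174,0.003],"rotation":[0,0,0],"claw":0.02},
  {"delta_pos":[0.0184,-0.0347,0],"rotation":[0,0,0],"claw":0.02},
  {"delta_pos":[0.0184,-0.0347,0],"rotation":[0,0,0],"claw":0.02},
  {"delta_pos":[0.0184,-0.0347,0],"rotation":[0,0,0],"claw":0.02},
  {"delta_pos":[0.0184,-0.0347,0],"rotation":[0,0,0],"claw":0.02},
  {"delta_pos":[0.0184,-0.0347,0],"rotation":[0,0,0],"claw":0.02},
  {"delta_pos":[0.0184,-0.0347,0],"rotation":[0,0,0],"claw":0.02},
  {"delta_pos":[0.0184,-0.0347,0],"rotation":[0,0,0],"claw":0.02},
  {"delta_pos":[0.0184,-0.0347,0],"rotation":[0,0,0],"claw":0.02},
  {"delta_pos":[0.0184,-0.0347,0],"rotation":[0,0,0],"claw":0.02},
  {"delta_pos":[0.0092,-0.0173,0],"rotation":[0,0,0],"claw":0.02},
  {"delta_pos":[0,0,0],"rotation":[0,0,0],"claw":0.02},
])

```text
clock: 25.8
tcp_pos: [0.5582, -0.1019, 0.184]
tcp_rot: [[0.396, 0.918, -0.002], [0.918, -0.396, -0.001], [-0.002, -0.002, -1.0]]
wrist_force: [-1.4, 0.5, -1.3]
grip_width: 0.0239
```

Call:
drive_tool([
  {"delta_pos":[0,0,0],"rotation":[0,0,0],"claw":0.02},
  {"delta_pos":[0,0,0],"rotation":[0,0,0],"claw":0.02},
])

```text
clock: 26.0
tcp_pos: [0.5577, -0.0979, 0.185]
tcp_rot: [[0.391, 0.92, -0.001], [0.92, -0.391, 0.0], [-0.0, -0.001, -1.0]]
wrist_force: [-0.6, 0.7, -1.3]
grip_width: 0.0238
```

```bash
cat > seat.py <<'E'
from h import *
s=st()
for c in ['wrist','top','scene']:
    r,P,ok=cloud(c);cv2.imwrite(f'pics/seat_{c}.png',r['image'])
    w=np.array([.5585,-.0985])
    d=np.hypot(P[...,0]-w[0],P[...,1]-w[1])
    m=ok&(d<.055)&(abs(P[...,2]-.08)<.004)
    p=P[m][:,:2].astype(np.float32);h=cv2.convexHull(p)[:,0]
    for it in range(5):
        A=np.c_[2*h,np.ones(len(h))];x=np.linalg.lstsq(A,(h**2).sum(1),rcond=None)[0];R=np.sqrt(x[2]+x[:2]@x[:2]);e=abs(np.hypot(*(h-x[:2]).T)-R);h=h[e<=max(np.percentile(e,85),.0006)]
    print(c,len(p),'disc',x[:2].round(4),'R',R.round(4),len(h))
    L=(P-s['tcp_pos'])@s['tcp_rot']
    k=L[ok&(abs(L[...,0])<.025)&(abs(L[...,1])<.02)&(L[...,2]>0)&(L[...,2]<.034)]
    if len(k)>20: print(' stem tool x',np.percentile(k[:,0],[1,99]).round(4),'y',np.percentile(k[:,1],[1,99]).round(4))
    t=P[ok&(abs(L[...,0])<.02)&(abs(L[...,1])<.02)&(abs(L[...,2]+.03)<.003)]
    if len(t)>20: print(' head top',t.mean(0).round(4),cv2.minEnclosingCircle(t[:,:2].astype(np.float32)))
E
python3 seat.py
```

```text
t 26.0 q [  3.4  20.8   4.3 103.7  -1.9  55.6 -14.6] p [ 0.5577 -0.0979  0.185 ] f [-0.57  0.67 -1.3 ] w 0.0238 yaw 66.96
wrist 9513 disc [ 0.5571 -0.0989] R 0.0436 55
 stem tool x [0.0005 0.009 ] y [-0.0107  0.0084]
 head top [ 0.5574 -0.0969  0.2143] ((0.5592992305755615, -0.0938718244433403), 0.02032201550900936)Traceback (most recent call last):
  File "seat.py", line 8, in <module>
    p=P[m][:,:2].astype(np.float32);h=cv2.convexHull(p)[:,0]
                                      ~~~~~~~~~~~~~~~~~^^^^^
TypeError: 'NoneType' object is not subscriptable
```

View pics/seat_wrist.png

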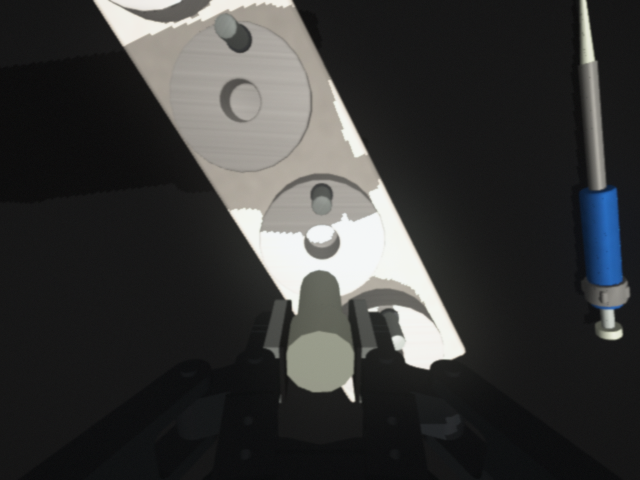

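```bash
cat > hole.py <<'E'
from h import *
s=st();r,P,ok=cloud('wrist')
v,u=np.mgrid[:480,:640];K,R,t=r['K'],r['R'],r['t']
D=np.stack([(u-K[0,2])/K[0,0],(v-K[1,2])/K[1,1],np.ones_like(u)],-1)@R;C=-R.T@t
Q=C+D*((.080-C[2])/D[...,2])[...,None]
d=np.hypot(Q[...,0]-.558,Q[...,1]+.0985)
m=ok&(d<.018)&(P[...,2]<.0785)&(P[...,2]>.03)
n,lab,stt,_=cv2.connectedComponentsWithStats(m.astype(np.uint8));i=1+stt[1:,4].argmax()
q=Q[lab==i][:,:2].astype(np.float32);c=cv2.minEnclosingCircle(q);h=cv2.convexHull(q)[:,0]
A=np.c_[2*h,np.ones(len(h))];x=np.linalg.lstsq(A,(h**2).sum(1),rcond=None)[0]
print('hole',len(q),'enc',c,'fit',x[:2],'R',np.sqrt(x[2]+x[:2]@x[:2]),'mean',q.mean(0))
L=(P-s['tcp_pos'])@s['tcp_rot']
k=L[ok&(abs(L[...,0])<.02)&(abs(L[...,1])<.015)&(L[...,2]>.002)&(L[...,2]<.03)]
ax=np.array([np.percentile(k[:,0],98)-.010,(np.percentile(k[:,1],1)+np.percentile(k[:,1],99))/2,.02])
w=s['tcp_pos']+s['tcp_rot']@ax
print('stem axis tool',ax.round(4),'world',w.round(4),'go',(x[:2]-w[:2]).round(4),(np.array(c[0])-w[:2]).round(4))
E
python3 hole.py
```

```text
t 26.1 q [  3.4  20.8   4.3 103.7  -1.9  55.6 -14.6] p [ 0.5579 -0.098   0.1855] f [-0.19 -0.17 -0.35] w 0.0237 yaw 66.97
hole 971 enc ((0.5563817620277405, -0.09887133538722992), 0.013597294688224792) fit [ 0.55679453 -0.09896072] R 0.012677226620565798 mean [ 0.5572048  -0.09862031]
stem axis tool [-0.0011 -0.0011  0.02  ] world [ 0.5565 -0.0985  0.1655] go [ 0.0003 -0.0004] [-0.0001 -0.0003]
```

Call:
drive_tool([
  {"delta_pos":[0.0003,-0.0004,-0.01],"rotation":[0,0,0],"claw":0.02},
  {"delta_pos":[0,0,-0.02],"rotation":[0,0,0],"claw":0.02},
  {"delta_pos":[0,0,-0.02],"rotation":[0,0,0],"claw":0.02},
  {"delta_pos":[0,0,-0.01],"rotation":[0,0,0],"claw":0.02},
  {"delta_pos":[0,0,0],"rotation":[0,0,0],"claw":0.02},
  {"delta_pos":[0,0,0],"rotation":[0,0,0],"claw":0.02},
  {"delta_pos":[0,0,0],"rotation":[0,0,0],"claw":0.02},
])

```text
clock: 26.85
tcp_pos: [0.559, -0.0995, 0.1266]
tcp_rot: [[0.392, 0.92, 0.001], [0.92, -0.392, -0.0], [0.0, 0.001, -1.0]]
wrist_force: [0.4, -0.7, -0.1]
grip_width: 0.0234
```

```bash
python3 hole.py
```

```text
t 26.85 q [  3.8  25.1   4.  106.2  -2.3  48.7 -14.2] p [ 0.559  -0.0995  0.1266] f [ 0.38 -0.68 -0.08] w 0.0234 yaw 66.89
hole 798 enc ((0.5577542781829834, -0.09838037192821503), 0.013057608157396317) fit [ 0.55758467 -0.09872436] R 0.01245977683623759 mean [ 0.55892897 -0.09407897]
stem axis tool [-0.0011 -0.0012  0.02  ] world [ 0.5576 -0.1     0.1066] go [-0.      0.0013] [0.0002 0.0016]
```

Call:
drive_tool([
  {"delta_pos":[-0.0002,0.001,0],"rotation":[0,0,0],"claw":0.02},
  {"delta_pos":[0,0,-0.005],"rotation":[0,0,0],"claw":0.02},
  {"delta_pos":[0,0,-0.004],"rotation":[0,0,0],"claw":0.02},
  {"delta_pos":[0,0,-0.003],"rotation":[0,0,0],"claw":0.02},
  {"delta_pos":[0,0,-0.003],"rotation":[0,0,0],"claw":0.02},
])

```text
clock: 27.4
tcp_pos: [0.5582, -0.0984, 0.1103]
tcp_rot: [[0.392, 0.92, -0.0], [0.92, -0.392, 0.0], [-0.0, -0.0, -1.0]]
wrist_force: [-0.5, 0.1, 0.4]
grip_width: 0.0238
```

Call:
drive_tool([
  {"delta_pos":[0,0,-0.003],"rotation":[0,0,0],"claw":0.02},
  {"delta_pos":[0,0,-0.002],"rotation":[0,0,0],"claw":0.02},
  {"delta_pos":[0,0,0],"rotation":[0,0,0],"claw":0.02},
])

```text
clock: 27.7
tcp_pos: [0.5582, -0.0984, 0.1055]
tcp_rot: [[0.392, 0.92, -0.0], [0.92, -0.392, 0.0], [-0.0, -0.0, -1.0]]
wrist_force: [0.2, -0.5, -1.7]
grip_width: 0.0234
```

Call:
drive_tool([
  {"delta_pos":[0,0,-0.003],"rotation":[0,0,0],"claw":0.02},
  {"delta_pos":[0,0,-0.003],"rotation":[0,0,0],"claw":0.02},
  {"delta_pos":[0,0,-0.003],"rotation":[0,0,0],"claw":0.02},
  {"delta_pos":[0,0,-0.002],"rotation":[0,0,0],"claw":0.02},
  {"delta_pos":[0,0,0],"rotation":[0,0,0],"claw":0.02},
])

```text
clock: 28.2
tcp_pos: [0.5582, -0.0984, 0.0944]
tcp_rot: [[0.392, 0.92, -0.001], [0.92, -0.392, 0.0], [-0.0, -0.001, -1.0]]
wrist_force: [-0.1, 0.2, -0.4]
grip_width: 0.0239
```

Call:
drive_tool([
  {"delta_pos":[0,0,-0.001],"rotation":[0,0,0],"claw":0.02},
  {"delta_pos":[0,0,-0.001],"rotation":[0,0,0],"claw":0.02},
  {"delta_pos":[0,0,0],"rotation":[0,0,0],"claw":0.02},
])

```text
clock: 28.5
tcp_pos: [0.5583, -0.0984, 0.0927]
tcp_rot: [[0.392, 0.92, -0.0], [0.92, -0.392, 0.0], [-0.0, -0.0, -1.0]]
wrist_force: [0.3, -0.3, -1.1]
grip_width: 0.0238
```

Call:
drive_tool([
  {"delta_pos":[0,0,-0.001],"rotation":[0,0,0],"claw":0.02},
  {"delta_pos":[0,0,0],"rotation":[0,0,0],"claw":0.02},
])

```text
clock: 28.7
tcp_pos: [0.5583, -0.0984, 0.0917]
tcp_rot: [[0.392, 0.92, -0.0], [0.92, -0.392, 0.0], [-0.0, -0.0, -1.0]]
wrist_force: [1.4, 0.3, -0.6]
grip_width: 0.0238
```

Call:
drive_tool([
  {"delta_pos":[0,0,-0.0008],"rotation":[0,0,0],"claw":0.02},
  {"delta_pos":[0,0,0],"rotation":[0,0,0],"claw":0.02},
])

```text
clock: 28.9
tcp_pos: [0.5586, -0.0984, 0.0914]
tcp_rot: [[0.392, 0.92, 0.0], [0.92, -0.392, 0.0], [0.0, 0.0, -1.0]]
wrist_force: [-2.5, -0.2, 7.6]
grip_width: 0.0238
```

Call:
drive_tool([
  {"delta_pos":[0,0,0.0003],"rotation":[0,0,0],"claw":0.026},
  {"delta_pos":[0,0,0],"rotation":[0,0,0],"claw":0.03},
  {"delta_pos":[0,0,0],"rotation":[0,0,0],"claw":0.04},
  {"delta_pos":[0,0,0],"rotation":[0,0,0],"claw":0.055},
  {"delta_pos":[0,0,0],"rotation":[0,0,0],"claw":0.055},
  {"delta_pos":[0,0,0],"rotation":[0,0,0],"claw":0.055},
])

```text
clock: 29.5
tcp_pos: [0.5583, -0.0984, 0.0912]
tcp_rot: [[0.392, 0.92, -0.0], [0.92, -0.392, 0.0], [-0.0, -0.0, -1.0]]
wrist_force: [0.1, 0.6, 0.4]
grip_width: 0.0551
```

Call:
drive_tool([
  {"delta_pos":[0,0,0.01],"rotation":[0,0,0],"claw":0.055},
  {"delta_pos":[0,0,0.02],"rotation":[0,0,0],"claw":0.055},
  {"delta_pos":[0,0,0.03],"rotation":[0,0,0],"claw":0.055},
  {"delta_pos":[0,0,0.03],"rotation":[0,0,0],"claw":0.055},
  {"delta_pos":[0,0,0.03],"rotation":[0,0,0],"claw":0.055},
  {"delta_pos":[-0.03,-0.03,0.02],"rotation":[0,0,0],"claw":0.055},
  {"delta_pos":[-0.03,-0.03,0],"rotation":[0,0,0],"claw":0.055},
  {"delta_pos":[-0.03,-0.03,0],"rotation":[0,0,0],"claw":0.055},
  {"delta_pos":[0,0,0],"rotation":[0,0,0],"claw":0.055},
  {"delta_pos":[0,0,0],"rotation":[0,0,0],"claw":0.055},
])

```text
clock: 30.5
tcp_pos: [0.468, -0.189, 0.2322]
tcp_rot: [[0.394, 0.919, 0.001], [0.919, -0.394, -0.0], [0.0, 0.001, -1.0]]
wrist_force: [0.1, 0.3, -0.3]
grip_width: 0.055
```

```bash
python3 post.py; python3 - <<'E'
from h import *
st()
for c in ['wrist','top','scene']:
    r,P,ok=cloud(c);cv2.imwrite(f'pics/end_{c}.png',r['image'])
    d=np.hypot(P[...,0]-.5585,P[...,1]+.0985)
    p=P[ok&(d<.02)&(P[...,2]>.112)]
    if len(p):print(c,len(p),p.mean(0).round(4),'z med',np.median(p[:,2]).round(4),'tilt fit',np.linalg.lstsq(np.c_[p[:,:2]-p[:,:2].mean(0),np.ones(len(p))],p[:,2],rcond=None)[0].round(3))
for c in ['top','scene']:
  for q in ['plug_head','beaker_rim','pipette','tipbox']:
    e=cams.spot_point(c,q)
    if e:print(c,q,np.round(e[0]['position'],4),round(e[0]['score'],2))
E
```

```text
top 1 29 post ang 64.7 r 0.0335
top 2 29 post ang 64.9 r 0.0339
top 3 59 post ang 73.3 r 0.0174
top 4 28 post ang 69.5 r 0.0339
scene 1 39 post ang 62.9 r 0.0352
scene 2 31 post ang 62.9 r 0.035
scene 3 78 post ang 60.8 r 0.0198
scene 4 27 post ang 68.0 r 0.035
t 30.6 q [ 11.5  11.6   7.8 109.5  -1.8  59.   -3. ] p [ 0.4689 -0.1878  0.2317] f [-0.6   0.4  -1.05] w 0.055 yaw 66.95
wrist 1605 [ 0.5563 -0.0989  0.1206] z med 0.1208 tilt fit [0.051 0.013 0.121]
top 144 [ 0.5564 -0.0975  0.1205] z med 0.1207 tilt fit [ 0.06  -0.051  0.121]
scene 128 [ 0.5621 -0.0968  0.1199] z med 0.121 tilt fit [-0.108 -0.124  0.12 ]
top plug_head [ 0.5512 -0.046   0.0013] 0.61
top beaker_rim [ 0.3884 -0.3515  0.0804] 0.6
top pipette [ 0.7819 -0.1549 -0.0042] 0.86
top tipbox [7.902e-01 1.987e-01 7.000e-04] 0.71
scene plug_head [ 0.559  -0.1042  0.1108] 0.76
scene beaker_rim [ 0.3915 -0.3529  0.0849] 0.94
scene pipette [ 0.7827 -0.155  -0.0065] 0.71
scene tipbox [7.854e-01 1.945e-01 3.000e-04] 0.97
```

View pics/end_wrist.png

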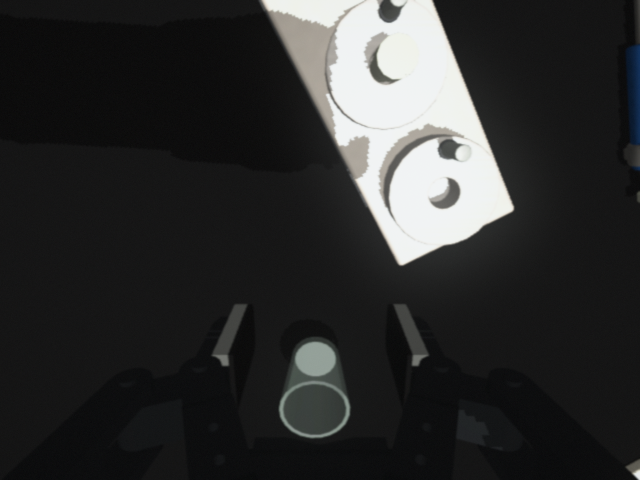

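View pics/end_scene.png

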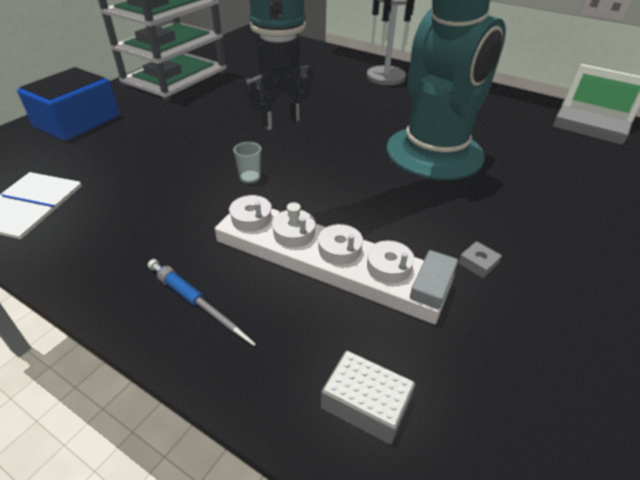

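The plug stands in the third turntable from the grey block (scene pixel 294,212). Its head top measures 0.121 m, which is fully home. The beaker, pipette and tip box are where they were.

```bash
python3 -c "
from bench import hand_in;print(hand_in())"
```

```text
the job is handed in; nothing more can be done
None
```

Turntable 3, counting from the grey end block, is the one that drags, and the white plug now stands fully home in its seat. I handed the job in at about 31 s of the 70 s allowed.

- **Pushing:** I pushed the four turntables in order from the end block, with the closed fingers behind each post, so no post was clamped. Each turned about 115°. Turntables 1, 2 and 4 read under 1 N, which is sensor noise; turntable 3 read 4–5 N all the way round.
- **Plug:** It went into the seat without binding and touched the floor at about 8 N. I then let go and moved clear.
- **Last checks:**
  - **Plug height:** the head top measured 0.1205–0.121 m in all three cameras, against 0.121 m for fully home.
  - **Upright:** the pictures show the plug upright. The fitted head-top slopes disagreed between cameras (up to about 0.12, in different directions). I put that down to edge noise on the small head, so I have no exact tilt figure.
  - **Other objects:** the beaker, pipette and tip box are at their starting positions to within about 7 mm, which is camera-detection scatter; nothing touched them.
  - **False detection:** the top-camera network put the plug head on the unit's deck. The depth maps and the scene camera contradict this, so I ignored it.

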